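# Step a crucible carousel back one notch

### The arm

A 7-joint arm with a two-finger parallel gripper is mounted at the origin on a cart in front of the work surface, level with it; the furniture and walls round the work are solid. World frame = base frame: x ahead of the robot, y to its left, z up, the work surface at z = 0. Lengths are in m, angles in rad, forces in N, time in s.
With the tool pointing down it reaches from about 0.425 to 0.8 m from the base axis. Payload 8.3 kg.
Tool frame: the origin (TCP) lies between the finger pads; the fingertips stand 14 mm ahead of it and the grasp point (between the pads) lies 5 mm behind it; z points along the fingers, y is the line along which they close (so a half turn about z gives the same grasp; the last joint's range is limited). The gripper opens to 85 mm and grips with 20 to 120 N. Pads are 22 mm wide; open, the fingers measure 114 mm over their backs; the gripper's body (76 mm by 85 mm) begins 54 mm behind the grasp point. The pads swing forward as they close: fully open they stand 13 mm farther back than shut.
Start: joints at [-1.232, 0.383, 0.016, 1.37, -0.006, 1.388, -0.046], TCP at [0.244, 0.575, 0.245] pointing down, gripper open.
Joint ranges: [-2.95, 2.95], [-0.25, 2.06], [-1.52, 1.56], [0.18, 2.33], [-1.44, 4.58], [0.02, 2.06], [-3.01, 3.01]. Speed limits (rad/s): [2.39, 2.39, 3.01, 3.01, 3.14, 3.14, 3.14].

### API

Orientations are given as a 3x3 rotation matrix whose columns are the frame's x, y, z axes.
In Python, from rig import ctrl gives the robot as it stands. Calls block until the motion is done:
- ctrl.move_pose(position, orientation): joint-space move of the TCP to a pose.
- ctrl.servo_line(position, attitude=None, rate=0.15, force_limit=None): straight line of the TCP; attitude=None keeps the orientation; rate is the mean speed in m/s. With force_limit (N) it stops when the force on the tool has changed by that much, and returns True; else False.
- ctrl.goto_joints(angles): joint-space move.
- ctrl.move_gripper(opening): finger opening in m; the grip force is fixed at half the most; returns when the fingers have stopped.
- ctrl.hold(seconds).
- ctrl.solve_ik(position, orientation): joint angles nearest the present ones, or None.
- ctrl.observe(): the state.
- ctrl.camera(name): name is "scene" or "top" or "wrist"; returns (picture, depth): 384x512x3 uint8, red, green, blue; 384x512 float32, m along the optical axis (not along the pixel's ray), 0 where there is no reading.
- ctrl.calibration(name): a dict with "fx", "fy", "cx", "cy" (pixels), "R" (3x3) and "t" (3): a world point X has camera coordinates R X + t. Camera axes: x right, y down, z forward; pixel columns grow to the right and rows downward; lengths in m; the calibration is good to about 2 mm. The wrist camera is an equidistant fisheye: a pixel r from the principal point sees the ray r / f radians off the axis. A picture is of the moment at which its call begins: read the wrist's pose just before it. calibration takes no time and is no camera call; for the wrist camera it gives the pose at the moment of the call.
A pose or a line that the arm cannot do raises ctrl.Unreachable and nothing moves.
- ctrl.finish_job(): hands the job in; it is judged then, once.
The state is a dict: "time": time; "joint_positions": joint angles; "dq": joint speeds; "tau": joint torques, N m; "ee_pos": TCP position; "eef_rot": TCP orientation; "force": force on the tool from outside, world axes, zero at the start; "wrist_torque": the same for the moment, N m; "finger_gap": finger opening in m; "grip_force": force on a finger pad.
Only numpy, scipy, OpenCV 4.12 (cv2) and the standard library are available. Lean on these libraries where they do the work, as an engineer would, in place of code of your own. Each camera call takes 0.05 s, during which the arm holds its last target. There are 200 camera calls.

### The job

The crucible carousel has been turned one notch too far, so a crucible has slipped past the filling funnel unfilled. With a fingertip on its knobbed lever throw the pawl over, clear of the teeth; push the wheel back one notch (anticlockwise seen from above) so that the skipped crucible stands under the funnel; then tip the pawl back down into the teeth, and leave the wheel pushed back against it. Push gently, grip and lift nothing, keep every crucible in its seat and leave the things on the bench alone.

Things in the scene. Friction and masses are not known exactly. Their poses are not given: they have to be found in the camera images.
- carousel: Fixed, hand-indexed crucible carousel; origin on the wheel's upright axis at bench level, z up. Base plate 290 x 200 x 14 mm (x -135 to +155). Pawl on its -x side, which faces the robot; funnel stand on +x. Wheel: radius 112 mm, upper face at z = 32 mm with 8 ringed seats, 45 degrees apart, at radius 72 mm. Pawl post at x = -118, y = -52 to -86 mm, 59 mm high.
- wheel (a joint): Wheel angle, rad, positive anticlockwise from above. About 0 (-0.03 to 0) at the start, one notch too far on. Falling = forward, the pawl trails over the teeth; rising = back, blocked by the seated pawl. One notch is 0.785 (45 degrees): one notch back a tooth bears on the lowered pawl at 0.785. Bearing friction 0.12 N m (2 to 3 N at the handle): it stays where it is left.
- handle_end (a point): Centre of the 13 mm black ball ending the near arm of the star handle at the wheel's centre: 52 mm from the axis, 88 mm up. At wheel 0 this arm points from the axis 22.5 degrees to +y of the carousel's -x; going back it swings to -y. 4 level steel arms, 10 mm thick, 90 degrees apart, turn with the wheel: push one sideways. Crucible rims below end at z = 65 mm.
- pawl (a joint): Throw-over pawl, rad: 0.01 with its nose in the notch, to 0.14 with the nose up on a tooth. A weighted lever on a level pivot along the carousel's x: past its balance (about 0.57) it falls over to a stop at 0.87 and stays, nose clear of the teeth; pushed back below the balance it falls onto the teeth again. Pivot at x = -103, y = -65, z = 45 mm in the carousel's frame.
- pawl_knob (a point): Centre of the 22 mm black ball on the pawl's upright finger lever, 70 mm from the pivot. Pawl down: the lever leans 25 degrees to +y, ball at x = -103, y = -35, z = 108 mm in the carousel's frame. Pushing it to -y lifts the nose; thrown over, the ball rests at y = -95, z = 108 mm; pushing it to +y brings the pawl down. It takes under 1 N.
- pawl_nose (a point): Underside of the pawl's nose (8 mm along y, 14 mm wide), 65 mm from the pivot. It drops between 8 sawteeth on the wheel's rim (radius 94 to 112 mm, z = 28 to 38 mm), one per notch; each ramps up anticlockwise and ends in an upright face. Lowered on a ramp (wheel 0.1 to 0.7) it still lets the wheel be pushed back until the face meets the nose at 0.785.
- funnel_tip (a point): Lower end of the fixed steel filling funnel's stem, 72 mm from the wheel's axis on the carousel's +x side, 74 mm up. Funnel 57 mm wide, 76 mm long; its post stands 134 mm from the axis, 154 mm high.
- crucible_skipped_mid (a point): Centre (16 mm up) of the skipped porcelain crucible, loose in its seat; at the start one seat past the funnel, clockwise from above. All crucibles: 48 mm across the rim, 24 mm at the foot, 32 mm high; on the wheel foot at z = 32, rim at 65 mm.
- crucible_a_mid (a point): Centre (16 mm up) of a like loose crucible on the wheel, three seats clockwise of the funnel at the start.
- crucible_b_mid (a point): Centre (16 mm up) of a like loose crucible on the wheel, two seats clockwise of the funnel at the start.
- crucible_c_mid (a point): Centre (16 mm up) of a like loose crucible on the wheel, under the funnel at the start.
- crucible_d_mid (a point): Centre (16 mm up) of a like loose crucible on the wheel, one seat anticlockwise of the funnel at the start.
- crucible_e_mid (a point): Centre (16 mm up) of a like loose crucible on the wheel, two seats anticlockwise of the funnel at the start.
- forceps: Steel forceps, 133 mm long (along its y), lying on the bench left of the carousel; origin under its centre.
- petri_dish: Petri dish, 65 mm across, 15 mm high, on the bench left of the carousel; origin under its centre.
- spatula: Spatula with a wooden grip, 167 mm long (along its y), lying on the bench left of the carousel; origin under its centre.
- spare_crucible: A like crucible standing on the bench left of the carousel; origin under its centre.
Things that resemble listed ones, but are neither listed nor needed, are in the scene too. Leave any blue or pink look-alike of the part that bears crucible_e_mid alone.

How it is judged:
On the way, in this order (a step that is already met when the one before it is completed fails the run):
1. the pawl is thrown over, clear of the teeth, with the wheel still in its first notch (value of joint pawl above 0.65 rad and value of joint wheel below 0.12 rad), for 0.2 s.
2. the wheel is pushed back more than half a notch (value of joint wheel above 0.42 rad), for 0.1 s.
At the end, for the whole second after the job is handed in: Wheel at rest one notch back (0.735 to 0.82 rad), pawl down in the notch (below 0.045 rad), skipped crucible within 10 mm of the funnel's tip in plan, every crucible seated (upright within 0.12 rad, not raised 4 mm), the four things on the bench within 20 mm of their places (value of joint wheel between 0.735 and 0.82 rad and value of joint pawl below 0.045 rad and velocity of joint wheel between -0.05 and 0.05 rad/s and horizontal distance between crucible_skipped_mid and funnel_tip below 0.01 m and z of each of crucible_skipped_mid, crucible_a_mid, crucible_b_mid, crucible_c_mid, crucible_d_mid, crucible_e_mid in the frame of carousel below 0.052 m and angle between each of crucible_skipped_mid, crucible_a_mid, crucible_b_mid, crucible_c_mid, crucible_d_mid, crucible_e_mid's own z axis and vertical below 0.12 rad and distance of each of forceps, petri_dish, spatula, spare_crucible from where it was at the start of the episode below 0.02 m); the robot touches nothing.
It fails at once if the wheel is turned back well over one notch (above 1.1 rad) or forward (below -0.25 rad) (value of joint wheel above 1.1 rad or value of joint wheel below -0.25 rad).
It fails at once if a crucible on the wheel is lifted or knocked out of its seat (z of any of crucible_skipped_mid, crucible_a_mid, crucible_b_mid, crucible_c_mid, crucible_d_mid, crucible_e_mid in the frame of carousel above 0.058 m or angle between any of crucible_skipped_mid, crucible_a_mid, crucible_b_mid, crucible_c_mid, crucible_d_mid, crucible_e_mid's own z axis and vertical above 0.35 rad).
It fails at once if forceps, dish, spatula or spare crucible is lifted or moved by more than 20 mm (distance of any of forceps, petri_dish, spatula, spare_crucible from where it was at the start of the episode above 0.02 m).
It fails at once if the pawl is gripped or forced (more than 20 N from the fingers) (contact force between the fingers and pawl above 20 N).
It fails at once if the wheel is gripped or forced (more than 30 N from the fingers) (contact force between the fingers and wheel above 30 N).
It also fails if it takes over 58 s, if anything falls off the work surface, if the arm or the gripper's body presses on something with over 40 N, if the wrist force passes 120 N, or if a joint passes its speed limit or range.

## Working session

There is one attempt and no reset: what is moved stays moved. The work goes in short steps, each a Python script; the robot and the scene stay as the last script left them, time stands still between calls to the robot, and variables do not carry over. Pictures are saved under pics/ and viewed, at most 10 in all, crops included, and the job is handed in when it is done.

```bash
mkdir -p pics; ls; python3 - <<'E'
from rig import ctrl
import cv2,numpy as np
for n in ("scene","top"):
    p,d=ctrl.camera(n); cv2.imwrite(f"pics/{n}0.png",p[:,:,::-1]); np.savez(f"{n}0.npz",p=p,d=d,**ctrl.calibration(n))
    c=ctrl.calibration(n);print(n,c, (-c["R"].T@c["t"]).round(3))
print(ctrl.observe())
E
```

```text
pics
scene {'fx': 383.1037045570741, 'fy': 383.1037045570741, 'cx': 250.26366110666692, 'cy': 194.46857265556568, 'R': array([[ 0.63987247, -0.76847361, -0.00339518],
       [-0.54124608, -0.44752545, -0.71188036],
       [ 0.54554184,  0.45735027, -0.70229255]]), 't': array([-0.31970615,  0.37296242,  0.69650033])} [ 0.026 -0.397  0.754]
top {'fx': 369.5520218358954, 'fy': 369.5520218358954, 'cx': 256.90572669027813, 'cy': 194.7680536616394, 'R': array([[ 0.01156203, -0.99993036, -0.00236649],
       [-0.99117035, -0.01114805, -0.13212513],
       [ 0.13208955,  0.00387323, -0.99123022]]), 't': array([0.02898149, 0.55668708, 1.10205302])} [0.406 0.031 1.166]
{'time': 0.1, 'joint_positions': array([-1.23192002,  0.38413857,  0.01640608,  1.37104277, -0.00630353,
        1.38822849, -0.04643549]), 'dq': array([-0.00093421, -0.00151593,  0.00086917, -0.00366633,  0.00161543,
       -0.00051236,  0.00055723]), 'tau': array([ 3.26056928e-03, -6.29133582e+01,  8.47487301e-01, -3.72753239e+01,
        1.66847475e-02,  1.04541122e-02,  2.19788484e-05]), 'ee_pos': array([0.24421877, 0.57483673, 0.24439162]), 'eef_rot': array([[-9.20406350e-01,  3.90962549e-01, -6.60141935e-04],
       [ 3.90963105e-01,  9.20404890e-01, -1.63966752e-03],
       [-3.34507286e-05, -1.76725154e-03, -9.99998438e-01]]), 'force': array([ 0.71849598, -0.31198415,  0.06726342]), 'wrist_torque': array([ 0.03262739, -0.01062742,  0.016416  ]), 'grip_force': 0.0, 'finger_gap': 0.0853346711638795}
```

View pics/scene0.png

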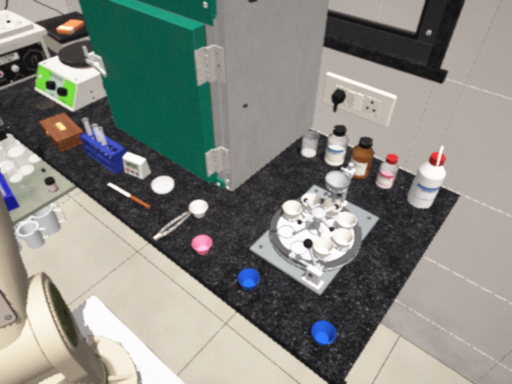

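View pics/top0.png

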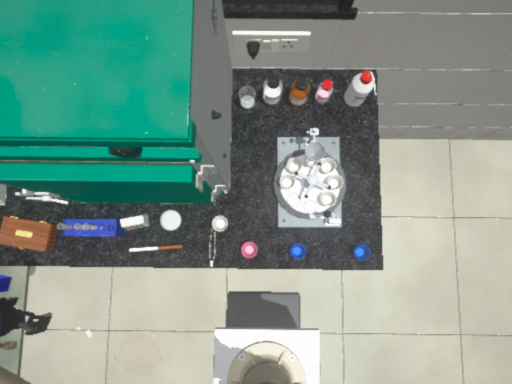

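The scene view shows the carousel at about (315,225), and the top view shows it at (310,183). The pawl is on the robot side, around (332,220) in the top view. Next I'll measure the plate pose and the small parts.

```bash
cat > h.py <<'E'
import numpy as np,cv2
def cloud(f):
    z=np.load(f); d=z['d']; v,u=np.mgrid[:384,:512]
    pc=np.stack([(u-z['cx'])/z['fx']*d,(v-z['cy'])/z['fy']*d,d],-1)
    return (pc-z['t'])@z['R'],z['p'],d
def proj(c,X): 
    X=np.atleast_2d(X)@c['R'].T+c['t']; return np.c_[X[:,0]/X[:,2]*c['fx']+c['cx'],X[:,1]/X[:,2]*c['fy']+c['cy']]
E
python3 - <<'E'
from h import *
for n in("top","scene"):
    W,p,d=cloud(n+"0.npz")
    m=(d>0)&(W[...,2]>.008)&(W[...,2]<.021)&(W[...,0]>.4)&(W[...,0]<.85)&(W[...,1]<-.0)&(W[...,1]>-.33)
    m=cv2.morphologyEx(m.astype(np.uint8),cv2.MORPH_OPEN,np.ones((2,2)))
    k,l,s,_=cv2.connectedComponentsWithStats(m);i=1+s[1:,4].argmax();print(n,s[i],np.median(W[l==i][:,2]))
    for e in(0,):
        r=cv2.minAreaRect((W[l==i][:,:2]*1000).astype(np.float32));print(r)
    # bench height check
    b=(d>0)&(W[...,0]>.45)&(W[...,0]<.75)&(W[...,1]>.0)&(W[...,1]<.05);print(np.median(W[b][:,2]))
z=np.load("top0.npz");cv2.imwrite("pics/topc.png",cv2.resize(z['p'][120:245,262:362,::-1],None,fx=4.8,fy=4.8,interpolation=cv2.INTER_CUBIC))
z=np.load("scene0.npz");cv2.imwrite("pics/scenec.png",cv2.resize(z['p'][160:295,245:385,::-1],None,fx=4.4,fy=4.4,interpolation=cv2.INTER_CUBIC))
E
```

```text
top [278 202  65  26 622] 0.012949010781201111
((491.00006103515625, -90.4095458984375), (115.48772430419922, 273.008544921875), 12.127541542053223)
-0.0006533128137160561
scene [ 251  231   90   65 1283] 0.0140531474314106
((274.9403381347656, -206.39309692382812), (589.6900634765625, 212.21963500976562), 17.745574951171875)
-0.0002656002150532342
```

View pics/topc.png

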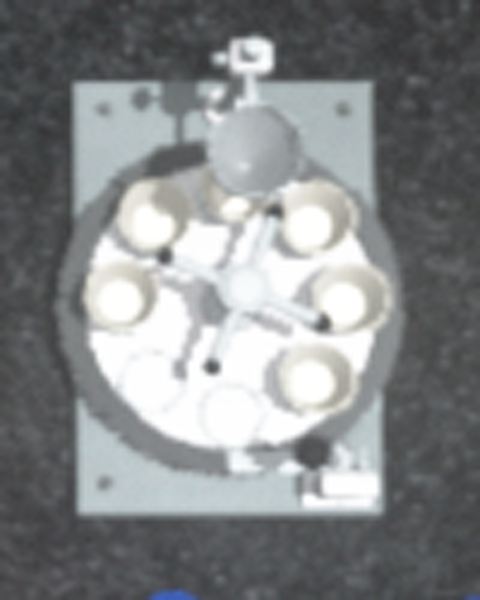

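View pics/scenec.png

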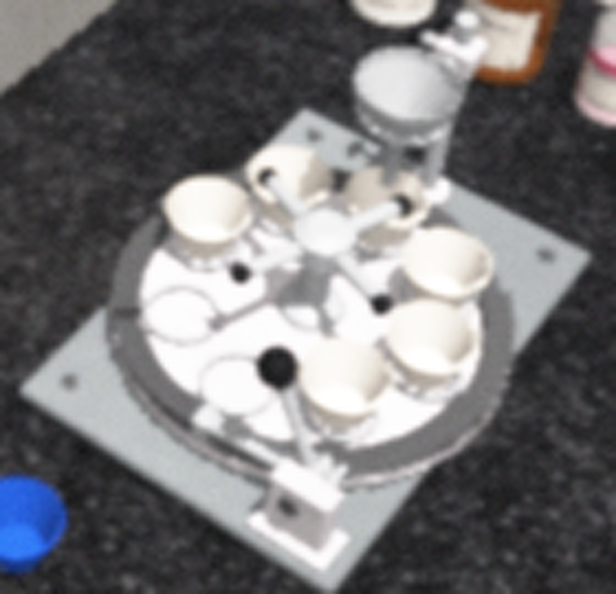

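The crops show the plate corners at (72,82), (374,82), (383,515) and (78,515) in the top crop. In the scene crop they are at (308,108), (592,258), (333,590) and (22,388). The pawl knob is at (315,452) top and (277,367) scene. The near handle ball is at (211,367) top and (240,272) scene. The pawl is down and two seats nearest the robot are empty.

```bash
python3 - <<'E'
from h import *
from scipy.optimize import least_squares
T=np.load("top0.npz");S=np.load("scene0.npz")
ft=lambda a:(np.array(a)+.5)/4.8-.5+[262,120]
fs=lambda a:(np.array(a)+.5)/4.4-.5+[245,160]
L=np.array([[.155,.1,.014],[.155,-.1,.014],[-.135,-.1,.014],[-.135,.1,.014],[-.103,-.035,.108],[-.052*np.cos(.3927),.052*np.sin(.3927),.088]])
t=ft([[72,82],[374,82],[383,515],[78,515],[315,452],[211,367]])
s=fs([[308,108],[592,258],[333,590],[22,388],[277,367],[240,272]])
def w(q,L=L):
    c,n=np.cos(q[2]),np.sin(q[2]); return L@np.array([[c,n,0],[-n,c,0],[0,0,1]])+[q[0],q[1],0]
def fun(q,k): 
    r=[]
    if k!='s': r.append(proj(T,w(q))-t)
    if k!='t': r.append(proj(S,w(q))-s)
    return np.concatenate(r)
for k in('t','s','b'):
    r=least_squares(lambda q:fun(q,k).ravel(),[.6,-.15,0],loss='soft_l1');print(k,r.x,fun(r.x,k).round(2).tolist())
# free triangulation of the knob and the handle ball
for i in(4,5):
    r2=least_squares(lambda X:np.r_[proj(T,X)[0]-t[i],proj(S,X)[0]-s[i]],[.6,-.15,.1]);print(r2.x,r2.cost,w(r.x)[i])
E
```

```text
t [ 0.5954098  -0.12851589  0.01253334] [[0.29, -0.26], [-0.34, -0.36], [0.63, -0.01], [-0.21, 0.06], [-0.83, 0.44], [0.42, 0.06]]
s [ 0.59497436 -0.12900175  0.00700104] [[-0.25, -0.32], [0.77, -1.11], [-0.24, 0.38], [-0.54, -0.3], [-0.12, 0.11], [0.56, 0.52]]
b [ 0.5952143  -0.12871547  0.00965939] [[0.49, -0.29], [-0.13, -0.22], [0.57, 0.15], [-0.27, 0.03], [-0.87, 0.55], [0.44, 0.11], [-0.47, -0.43], [0.6, -1.35], [-0.08, 0.24], [-0.52, -0.28], [-0.04, 0.01], [0.55, 0.44]]
[ 0.49289323 -0.16567802  0.10873479] 0.31199679020188903 [ 0.49255718 -0.16470874  0.108     ]
[ 0.54710435 -0.10778326  0.08836971] 0.003894832250364908 [ 0.54698261 -0.10928087  0.088     ]
```

The carousel is at (0.595, -0.129) with yaw about 0.01. The knob and handle triangulate to within 1.5 mm of the model. Before moving I'll check the cabinet clearance and IK.

```bash
cat >> h.py <<'E'
C=np.array([.5952,-.1287]); YAW=.0097
def wp(x,y,z):
    c,s=np.cos(YAW),np.sin(YAW); return np.array([C[0]+c*x-s*y,C[1]+s*x+c*y,z])
def rot(a=0.):
    a+=YAW; c,s=np.cos(a),np.sin(a); return np.array([[c,-s,0],[s,c,0],[0,0,1]])@np.diag([-1.,1,-1])
TIP=.014
def arm(a,off,r=.042,z=.080):
    """TCP beside near handle arm at wheel angle a; off = distance of tool centre behind arm centreline (cw side)"""
    th=np.pi-np.pi/8+a; e=np.array([np.cos(th),np.sin(th)]); t=np.array([-e[1],e[0]])
    p=r*e-off*t; return wp(p[0],p[1],z+TIP), rot(a-np.pi/8)
E
python3 - <<'E'
from h import *
from rig import ctrl
for n in("top","scene"):
    W,p,d=cloud(n+"0.npz")
    m=(d>0)&(W[...,2]>.06)&(W[...,0]>.2)
    for y in np.arange(-.3,.75,.1):
        k=m&(abs(W[...,1]-y)<.05)
        if k.sum()>5: print(n,round(y,2),np.percentile(W[k][:,0],1).round(3), W[k][W[k][:,0]<np.percentile(W[k][:,0],3)][:,2].max().round(2))
for q in [(wp(-.103,.01,.25),rot()),(wp(-.103,.01,.115),rot()),(wp(-.103,-.15,.115),rot()),arm(0,.03),arm(.8,.02)]:
    print(q[0].round(3),ctrl.solve_ik(*q))
E
```

```text
top -0.3 0.857 0.2
top -0.2 0.49 0.12
top -0.1 0.568 0.1
top 0.0 0.861 0.09
top 0.1 0.537 0.72
top 0.2 0.524 0.47
top 0.3 0.524 0.47
top 0.4 0.214 0.64
top 0.5 0.211 0.35
top 0.6 0.217 0.39
scene -0.3 0.856 0.2
scene -0.2 0.488 0.12
scene -0.1 0.571 0.1
scene 0.0 0.859 0.09
scene 0.1 0.552 0.51
scene 0.2 0.52 0.46
scene 0.3 0.52 0.47
scene 0.4 0.52 0.47
scene 0.5 0.425 0.26
scene 0.6 0.272 0.26
[ 0.492 -0.12   0.25 ] [-0.59146179  0.14976805  0.86219466  1.71190458 -0.11682562  1.33336998
  1.87325837]
[ 0.492 -0.12   0.115] [-0.51156926  0.30444991  0.81251071  1.89172312 -0.25343692  1.0511669
  1.98582107]
[ 0.494 -0.28   0.115] [-0.36701468  0.61427432  1.14726633  1.73909432 -0.60125558  1.1913437
  2.52899001]
[ 0.567 -0.085  0.094] [-0.46734396  0.47606706  0.72940619  1.73239671 -0.35564516  1.06986777
  1.56832824]
[ 0.549 -0.127  0.094] [-0.36695883  0.4412429   0.68639291  1.7599215  -0.31664381  1.05359145
  2.41905909]
```

```bash
python3 - <<'E'
from h import *
from rig import ctrl
o=ctrl.observe();c=ctrl.calibration("wrist");print("cam in tool",(o["eef_rot"].T@(-c["R"].T@c["t"]-o["ee_pos"])).round(3))
R=o["eef_rot"];u=np.array([.244,.575])/np.hypot(.244,.575)
for z in(.25,.3,.35,.4):
  for r in(.34,.37,.4,.43):
    q=ctrl.solve_ik(np.r_[u*r,z],R); print(z,r,None if q is None else np.round(q,2))
E
```

```text
cam in tool [ 0.066  0.001 -0.129]
0.25 0.34 [-1.23 -0.25 -0.03  2.03 -0.01  1.36 -0.09]
0.25 0.37 [-1.24 -0.18 -0.01  1.98 -0.    1.34 -0.08]
0.25 0.4 [-1.24 -0.11 -0.01  1.92 -0.    1.33 -0.08]
0.25 0.43 [-1.24 -0.04 -0.    1.85 -0.    1.33 -0.07]
0.3 0.34 None
0.3 0.37 [-1.24 -0.2  -0.01  1.88 -0.    1.46 -0.08]
0.3 0.4 [-1.24 -0.13 -0.01  1.83 -0.    1.45 -0.08]
0.3 0.43 [-1.24 -0.06 -0.    1.76 -0.    1.44 -0.07]
0.35 0.34 None
0.35 0.37 [-1.25 -0.2  -0.01  1.78 -0.    1.57 -0.08]
0.35 0.4 [-1.25 -0.14 -0.    1.72 -0.    1.56 -0.08]
0.35 0.43 [-1.24 -0.07  0.    1.66 -0.    1.55 -0.07]
0.4 0.34 None
0.4 0.37 [-1.25 -0.2  -0.    1.67 -0.    1.67 -0.09]
0.4 0.4 [-1.25 -0.13 -0.    1.61 -0.    1.66 -0.08]
0.4 0.43 [-1.25 -0.07  0.    1.55  0.    1.66 -0.07]
```

```bash
python3 - <<'E'
from h import *
from rig import ctrl
R=ctrl.observe()["eef_rot"];u=np.array([.244,.575])/np.hypot(.244,.575)
ctrl.servo_line(np.r_[u*.37,.25],rate=.2)
q=np.array(ctrl.observe()["joint_positions"]); q[0]=.22; q[6]=1.8
ctrl.goto_joints(q)
ctrl.move_gripper(0.)
ctrl.move_pose(wp(-.103,.01,.20),rot())
o=ctrl.observe();print(o["time"],o["joint_positions"].round(2),o["ee_pos"],o["finger_gap"],o["force"])
for a in[(wp(-.103,.01,.115),rot()),(wp(-.103,-.15,.115),rot()),arm(0,.03),arm(.8,.02)]: print(ctrl.solve_ik(*a))
E
```

```text
4.7167 [ 0.2   0.16 -0.03  1.76  0.    1.23  1.75] [ 0.49187317 -0.11968567  0.19931566] 8.112394364506376e-05 [-0.5174343   0.4329283   0.02961143]
[ 0.20137844  0.24010226 -0.02941996  1.86259645  0.008116    1.03900829
  1.7491828 ]
[ 0.3875493   0.35819384  0.08894728  1.70780014 -0.03537167  1.0771584
  2.06814021]
[ 0.11485571  0.3946065  -0.0268267   1.70564428  0.01194722  1.04150068
  1.27185439]
[ 0.21774005  0.37545096 -0.05702474  1.73321865  0.0243278   1.03360782
  2.14002614]
```

```bash
python3 - <<'E'
from h import *
from rig import ctrl
ctrl.servo_line(wp(-.103,.01,.114),rate=.1)
print(ctrl.servo_line(wp(-.103,-.058,.114),rate=.04,force_limit=8)); o=ctrl.observe();print(o["ee_pos"],o["force"])
ctrl.servo_line(wp(-.103,.0,.114),rate=.1)
ctrl.servo_line(wp(-.103,.0,.16),rate=.15)
p,d=ctrl.camera("scene");cv2.imwrite("pics/s1.png",cv2.resize(p[150:295,235:385,::-1],None,fx=4,fy=4,interpolation=cv2.INTER_CUBIC));print(ctrl.observe()["time"])
E
```

```text
False
[ 0.49280062 -0.18745188  0.11402603] [-0.66674102  0.7797075   0.66677455]
8.8167
```

View pics/s1.png

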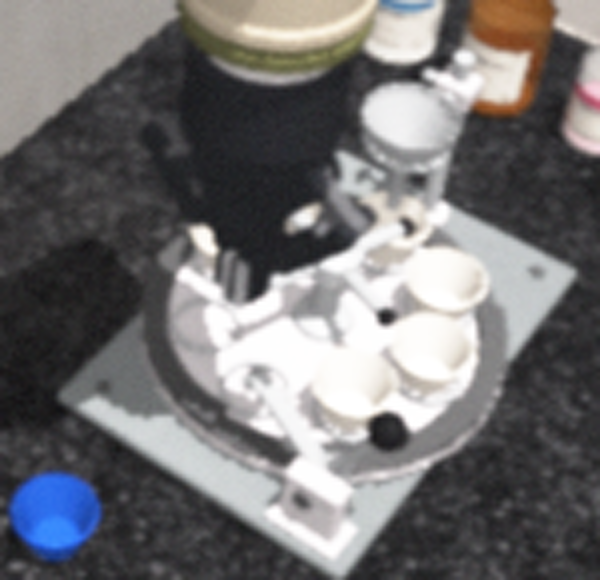

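The pawl is thrown over: the knob is now at (388,430), to the right of the post. Next I'll push the handle arm to about 0.6 rad, short of the stop.

```bash
python3 - <<'E'
from h import *
from rig import ctrl
p,R=arm(-.03,.033); ctrl.move_pose(p+[0,0,.07],R); print(ctrl.servo_line(p,R,rate=.12,force_limit=8))
mx=0
for a in np.linspace(.1,.6,6):
    p,R=arm(a,.0195); s=ctrl.servo_line(p,R,rate=.05,force_limit=15); f=ctrl.observe()["force"]; print(round(a,2),s,f.round(1))
    if s: break
p,R=arm(a,.035); ctrl.servo_line(p,R,rate=.1); ctrl.servo_line(p+[0,0,.07],R,rate=.15)
p,d=ctrl.camera("scene");cv2.imwrite("pics/s2.png",cv2.resize(p[150:295,235:385,::-1],None,fx=4,fy=4,interpolation=cv2.INTER_CUBIC));print(ctrl.observe()["time"])
E
```

```text
False
0.1 False [0.7 2.  0.5]
0.2 False [ 0.2 -0.  -0.2]
0.3 False [-0.4 -1.1  0.3]
0.4 False [-0.7  0.7  1.1]
0.5 False [0.5 0.3 0.2]
0.6 False [ 0.3 -0.5  0.2]
12.8833
```

View pics/s2.png

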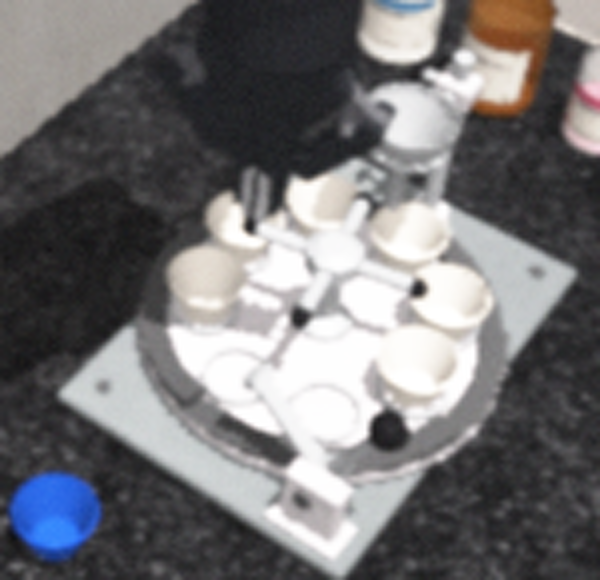

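The wheel has turned back with every crucible seated, and the near ball is now at crop (299,317). I'll compute its angle, lower the pawl if it lies between 0.1 and 0.7, then push to the stop.

```bash
cat >> h.py <<'E'
def wheel(c,uv):
    from scipy.optimize import minimize_scalar
    f=lambda a:wp(.052*np.cos(np.pi*.875+a),.052*np.sin(np.pi*.875+a),.088)
    r=minimize_scalar(lambda a:((proj(c,f(a))[0]-uv)**2).sum(),bounds=(-.3,1.2),method='bounded'); return r.x,r.fun
E
python3 - <<'E'
from h import *
from rig import ctrl
c=ctrl.calibration("scene"); a,_=w=wheel(c,[309.4,228.9]); print(w)
assert .2<a<.68
ctrl.move_pose(wp(-.103,-.145,.17),rot())
ctrl.servo_line(wp(-.103,-.145,.114),rate=.12)
print(ctrl.servo_line(wp(-.103,-.080,.114),rate=.04,force_limit=8)); print(ctrl.observe()["force"])
ctrl.servo_line(wp(-.103,-.13,.114),rate=.12); ctrl.servo_line(wp(-.103,-.13,.17),rate=.15)
p,d=ctrl.camera("scene");cv2.imwrite("pics/s3.png",cv2.resize(p[150:295,235:385,::-1],None,fx=4,fy=4,interpolation=cv2.INTER_CUBIC));print(ctrl.observe()["time"])
E
```

```text
(np.float64(0.5638489926374571), np.float64(0.03781489607227433))
False
[ 0.39990748 -0.5467719  -0.12736977]
17.1667
```

View pics/s3.png

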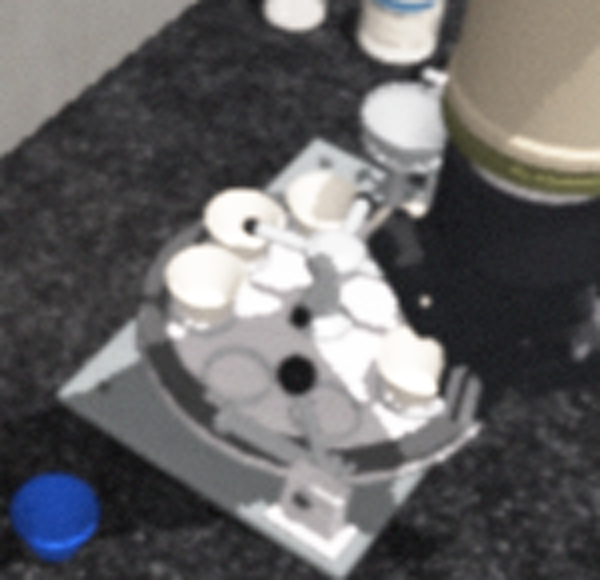

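The pawl is down: the knob is at (296,375), with the nose on the rim. Now the force-limited push against it.

```bash
python3 - <<'E'
from h import *
from rig import ctrl
p,R=arm(.56,.036); ctrl.move_pose(p+[0,0,.09],R); print(ctrl.servo_line(p,R,rate=.12,force_limit=8))
for a in (.62,.7,.76,.80,.83,.86,.89):
    p,R=arm(a,.0195); s=ctrl.servo_line(p,R,rate=.03,force_limit=7); f=ctrl.observe()["force"]; print(a,s,f.round(1))
    if s or np.linalg.norm(f)>6: break
p,R=arm(a,.035); ctrl.servo_line(p,R,rate=.06); ctrl.servo_line(p+[0,0,.1],R,rate=.15)
ctrl.move_pose(wp(-.15,.0,.3),rot())
p,d=ctrl.camera("scene");cv2.imwrite("pics/s4.png",cv2.resize(p[150:295,235:385,::-1],None,fx=4,fy=4,interpolation=cv2.INTER_CUBIC));print(ctrl.observe()["time"])
E
```

```text
False
0.62 False [ 0.8 -0.1 -0.4]
0.7 False [-0.1  1.4 -0.2]
0.76 False [-0.9  2.  -0.6]
0.8 False [-0.5  2.5 -0.1]
0.83 False [-0.8  1.7 -0.8]
0.86 False [-1.4  4.   0.4]
0.89 False [-3.7  7.9  0.8]
22.9833
```

View pics/s4.png

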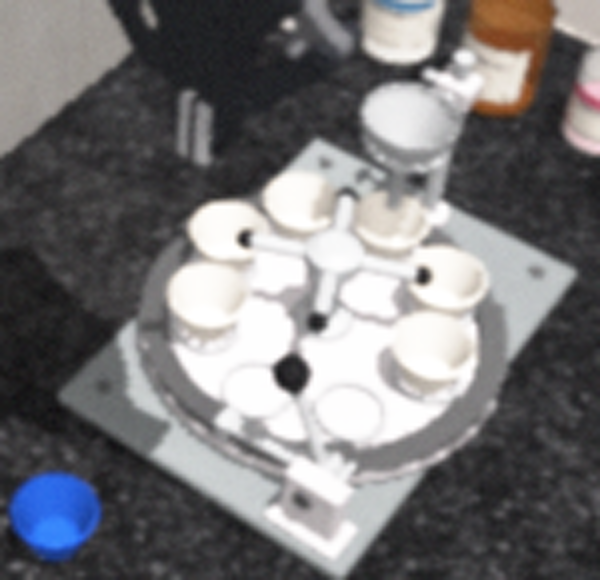

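Every crucible is seated and the skipped one is under the funnel. The near ball is at (317,321) and the knob is at (291,374), back at its original pawl-down position of (307.4,243.1) px. I'll check the wheel angle and hand in.

```bash
python3 - <<'E'
from h import *
from rig import ctrl
c=ctrl.calibration("scene"); a=wheel(c,[313.9,229.9])[0]
a0=wheel(c,(np.array([240,272])+.5)/4.4-.5+[245,160])[0]; print(a,a0)
for i in(.735,.785,.82): print(proj(c,wp(.052*np.cos(np.pi*.875+i),.052*np.sin(np.pi*.875+i),.088)))
# other balls of the star as a cross-check (crop px)
from scipy.optimize import minimize_scalar
for k,uv in((1,(422,275)),(3,(246,238))):
    uv=(np.array(uv)+.5)/4-.5+[235,150]; th=np.pi*.875+k*np.pi/2
    print(minimize_scalar(lambda a:((proj(c,wp(.052*np.cos(th+a),.052*np.sin(th+a),.088))[0]-uv)**2).sum(),bounds=(.3,1.2),method='bounded').x)
if .74<a<.815: print(ctrl.finish_job())
E
```

```text
0.7621593826266493 -0.035095666686202426
[[313.23278632 229.9621324 ]]
[[314.36899003 230.23570614]]
[[315.1713359  230.40221058]]
0.7983618524585575
0.7791032599542657
the job is handed in; nothing more can be done
None
```

The job is handed in: the pawl was thrown over, the wheel pushed back one notch (about 0.78 rad by camera), and the pawl lowered again with the wheel pushed back against it. In the last picture the skipped crucible was under the funnel and all six were seated; I have not seen the judge's result.

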